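# Open the synth case and switch it on

## Robot

A 6-joint arm with a two-finger parallel gripper is mounted at the origin on the work surface. World frame = base frame: x ahead of the robot, y to its left, z up, the work surface at z = 0. Lengths are in mm, angles in rad, forces in N, time in s.
With the tool pointing down it reaches from about 275 to 825 mm from the base axis. Payload 4.9 kg.
Tool frame: the origin (TCP) lies at the very end of the fingers, on their centre line; the grasp point (between the pads) lies 19 mm behind it; z points along the fingers, y is the direction in which the jaws open and shut (so a half turn about z gives the same grasp; the last joint's range is limited). The gripper opens to 85 mm and grips with 20 to 120 N. Pads are 22 mm wide; open, the fingers measure 114 mm over their backs; the gripper's body (76 mm by 85 mm) begins 54 mm behind the grasp point. The pads swing forward as they close: fully open they stand 13 mm farther back than shut.
Start: joints at [1.093, 0.326, -0.193, 1.052, 0, 1.437], TCP at [185.382, 517.834, 231.281] pointing down, gripper open.
Joint ranges: [-2.65, 2.65], [-0.97, 1.79], [-1.3, 1.35], [-1.93, 2.1], [-1.47, 1.37], [-3.14, 3.14]. Speed limits (rad/s): [2.57, 2.57, 3.14, 3.14, 3.14, 3.14].

## Interface

Orientations are given as [roll, pitch, yaw] about the fixed x, y, z axes, in that order (R = Rz(yaw) Ry(pitch) Rx(roll)).
In Python, from bench import bot, solve_ik, imaging gives the robot as it stands. Calls block until the motion is done:
- bot.move_ptp(position, orientation): joint-space move of the TCP to a pose.
- bot.movel(position, rot=None, max_speed=150, threshold=None): straight line of the TCP; rot=None keeps the orientation; max_speed is the mean speed in mm/s. With threshold (N) it stops when the force on the tool has changed by that much, and returns True; else False.
- bot.move_j(angles): joint-space move.
- bot.grip(opening, effort=None): opening from 0.0 (shut) to 1.0 (fully open); effort is the grip in N (None keeps the last); returns when the fingers have stopped.
- bot.dwell(seconds).
- solve_ik(position, orientation): joint angles nearest the present ones, or None.
- bot.get_state(): the state.
- imaging.capture(name): name is "scene" or "top"; returns the picture (480x640x3 uint8, blue, green, red); there is no depth.
- imaging.camera_model(name): a dict with "K" (3x3 intrinsics, pixels), "position" and "rotation" of the camera in the world. Camera axes: x right, y up, looking along -z (the intrinsics and any distortion apply to the point x, -y, -z); pixel columns grow to the right and rows downward; lengths in mm; the calibration is good to about 2 mm. A picture is of the moment at which its call begins. camera_model takes no time and is no camera call.
A pose or a line that the arm cannot do raises bot.IKError and nothing moves.
- bot.sign_off(): hands the job in, once; it reports no verdict.
The state is a dict: "t": time; "qpos": joint angles; "joint_velocities": joint speeds; "effort": joint torques, N m; "tcp_pos": TCP position; "orientation": TCP orientation; "contact_force": force on the tool from outside, world axes, zero at the start; "wrist_torque": the same for the moment, N m; "opening": opening from 0.0 (shut) to 1.0 (fully open).
Only numpy, scipy, OpenCV 4.12 (cv2) and the standard library are available. Lean on these libraries where they do the work, as an engineer would, in place of code of your own. Each camera call takes 0.05 s, during which the arm holds its last target.

## Task

The small wooden synthesizer case on the bench is shut. Put a fingertip under the wooden lip at its front and flip the lid up and over until it lies back on its stops and stays open by itself; with your hand off it, press the round steel power switch at the front left of the panel (left as you face the lip) fully in, and leave the case open and switched on. Everything is done by touch alone: do not lift or shift the case, and leave the mug, the glue bottle and the screwdriver as they are.

Things in the scene. Friction and masses are not known exactly. Their poses are not given: they have to be found in the camera images.
- case: Dark wooden case, loose on rubber feet, 2.6 kg, sizes in mm: 165 deep (x), 270 wide (y), 88 high; the shut lid makes it 133. Origin: centre of its underside, z up; front faces its -x (towards the robot's right side), its left end is +y. Bar handle stands out 26 on the -y end at height 50. Module panel 12 below the walls' top (walls 10 thick); knobs up to 17 high, 60 or more from the switch
- case_lid (a joint): Angle of the lid about the hinge along the case's rear top edge, rad: 0 shut, grows as the front rises, 1.9 fully open, leaning back on its stops. Lid 165 x 270 x 45 mm, walls 9, open underneath, 0.3 to 0.5 kg (about 2 N lifts the lip). No spring or catch: it falls shut below about 1.2 rad and falls open above
- lip_edge (a point): Middle of the lower outer edge of the finger lip: a lighter wooden strip 110 mm wide (along case y), 10 thick, sticking out 18 in front of the case at the lid's bottom edge. Shut: 88 above the bench, 183 in front of the hinge; turns with the lid. Below it is plain front wall, free for the fingers
- hinge_line (a point): Middle of the hinge line, at the case's rear top edge, 88 mm above the bench; fixed to the case
- power (a joint): Travel of the power switch, m: 0 out, 0.006 fully in. It needs about 4 N and stays where it is pressed
- power_top (a point): Centre of the top face of the power switch, a plain round steel push switch 22 mm across in a flat steel ring, under the lid near the panel's front left corner (case x -42, y +94 mm). Top 96 above the bench when out (8 above the wall edge), 90 when in; pressed straight down. Front wall's inner face is 30 from its centre
- mug: White mug, 80 mm diameter, 90 high, upright, loose; origin at the centre of its underside, handle to its +y. Bystander, behind or in front of the case to one side
- glue: White round glue bottle with grey cap, 58 mm diameter, 150 high, upright, loose; origin at the centre of its underside. Bystander near the case
- screwdriver: Screwdriver with black handle, 170 mm long, lying on the bench along its x, loose; origin on the bench under its middle. Bystander near the case

How it is judged:
By the outcome, as a careful person would: the job done as asked, in the order asked, and still so for the second after the job is handed in, with the robot touching nothing.
It also fails if it takes over 48 s, if anything falls off the work surface, if the arm or the gripper's body presses on something with over 40 N, if the wrist force passes 120 N, or if a joint passes its speed limit or range.

## Working session

There is one attempt and no reset: what is moved stays moved. The work goes in short steps, each a Python script; the robot and the scene stay as the last script left them, time stands still between calls to the robot, and variables do not carry over. Pictures are saved under pics/ and viewed, and the job is handed in when it is done.

```bash
ls; mkdir -p pics; python3 - <<'E'
from bench import bot, solve_ik, imaging
import cv2,numpy as np
np.set_printoptions(precision=4,suppress=True)
for n in("scene","top"):
    cv2.imwrite(f"pics/{n}0.png",imaging.capture(n)); m=imaging.camera_model(n)
    for k in m: print(n,k,m[k])
s=bot.get_state(); print(s)
E
```

```text
pics
scene K [[566.3041   0.     321.3012]
 [  0.     566.3041 230.5551]
 [  0.       0.       1.    ]]
scene position [1301.5792 -543.1147  905.7745]
scene rotation [0.8184 0.0178 0.842 ]
top K [[433.102    0.     310.7314]
 [  0.     433.102  235.9844]
 [  0.       0.       1.    ]]
top position [540.9672  31.7187 777.0203]
top rotation [ 0.0906 -0.0318 -1.5831]
{'t': 0.1, 'qpos': array([ 1.0928,  0.3269, -0.1935,  1.052 ,  0.    ,  1.4366]), 'joint_velocities': array([-0.0005, -0.0023,  0.0027, -0.0006, -0.0011,  0.0002]), 'effort': array([  0.0012, -44.4238,  26.3039,   0.0079,  -0.0001,   0.    ]), 'tcp_pos': array([185.1288, 517.3548, 230.5835]), 'orientation': array([-3.14  , -0.0002,  2.7978]), 'contact_force': array([0.4465, 0.2073, 0.7016]), 'wrist_torque': array([ 0.0482, -0.033 ,  0.0046]), 'opening': 1.0010929787888554}
```

View pics/scene0.png

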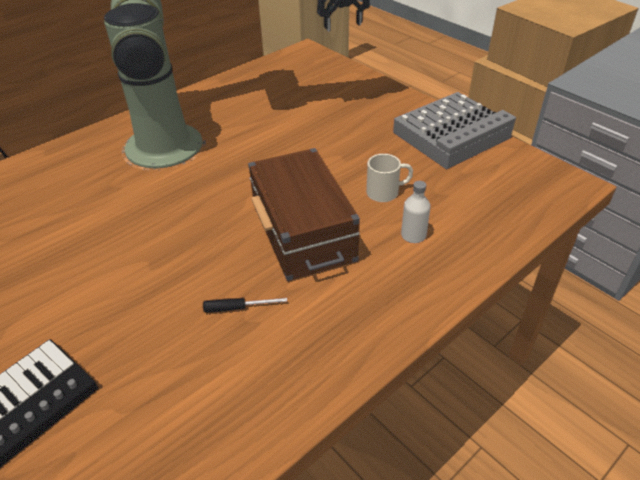

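View pics/top0.png

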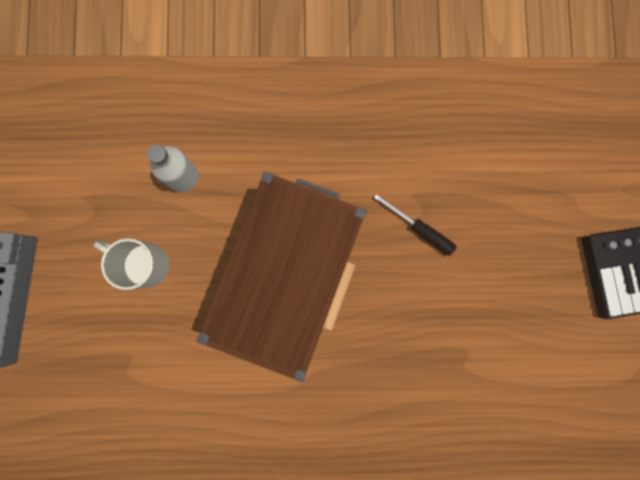

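The top view shows the case lid with corners at about (266,177), (360,213), (301,377) and (203,340). The lip is on its right side, at (340,296). The screwdriver is to the right of the far end, and the mug and glue are on the left, behind the hinge. Next I measure the case pose.

```bash
cat > h.py <<'E'
import numpy as np, cv2
from scipy.spatial.transform import Rotation as Ro
from bench import bot, solve_ik, imaging
np.set_printoptions(precision=3,suppress=True)
def cam(n):
    m=imaging.camera_model(n); return np.array(m["K"]),np.array(m["position"]),Ro.from_euler('xyz',m["rotation"]).as_matrix()
def ray(n,px,z):
    K,p,R=cam(n); d=np.linalg.inv(K)@np.array([px[0],px[1],1.]); d=R@(d*[1,-1,-1]); return p+d*(z-p[2])/d[2]
def proj(n,P):
    K,p,R=cam(n); c=R.T@(np.array(P)-p); u=K@(c*[1,-1,-1]); return u[:2]/u[2]
E
python3 - <<'E'
from h import *
print(imaging.camera_model("top").keys())
im=cv2.imread("pics/top0.png"); hsv=cv2.cvtColor(im,cv2.COLOR_BGR2HSV)
# lid: dark wood
m=((hsv[...,2]<120)).astype(np.uint8)*255
m[:, :190]=0; m[:,368:]=0; m[:165]=0; m[390:]=0
cv2.imwrite("pics/mask1.png",m)
grey=((hsv[...,1]<80)&(hsv[...,2]<130)).astype(np.uint8); grey[:, :190]=0; grey[:,372:]=0; grey[:165]=0; grey[390:]=0
n,l,st,c=cv2.connectedComponentsWithStats(grey)
for i in range(1,n):
    if st[i,4]>15: print("grey",st[i],c[i], ray("top",c[i],133)[:2])
lip=cv2.inRange(hsv,(5,60,200),(25,160,255)); lip[:,:315]=0; lip[:,365:]=0; lip[:255]=0; lip[340:]=0
cs,_=cv2.findContours(lip,cv2.RETR_EXTERNAL,cv2.CHAIN_APPROX_NONE); k=max(cs,key=cv2.contourArea)
b=cv2.boxPoints(cv2.minAreaRect(k)); print("lip",b)
for q in b: print(ray("top",q,98))
for n,P in (("scene",(0,0,0)),("top",bot.get_state()["tcp_pos"]),("scene",bot.get_state()["tcp_pos"])): print(n,proj(n,P))
cv2.imwrite("pics/crop1.png",cv2.resize(im[160:400,180:400],None,fx=2.5,fy=2.5,interpolation=cv2.INTER_CUBIC))
E
```

```text
dict_keys(['K', 'position', 'rotation'])
grey [190 165   7  24 124] [192.387 176.395] [690.631 186.988]
grey [262 172  11  11  85] [266.776 177.271] [688.742  75.748]
grey [297 180  42  19 165] [317.976 188.139] [671.675  -1.289]
grey [355 208  11  11  90] [359.867 212.6  ] [633.93  -63.958]
grey [197 333  12  12  99] [202.879 338.202] [451.776 168.961]
grey [294 370  12  12  99] [299.343 375.111] [396.808  29.551]
lip [[323.788 326.832]
 [347.234 262.358]
 [354.219 264.898]
 [330.774 329.372]]
[461.111  -9.087  98.   ]
[560.289 -47.454  98.   ]
[556.181 -58.38   98.   ]
[457.066 -19.85   98.   ]
scene [163.356 144.216]
top [-124.441  592.539]
scene [342.569  30.549]
```

View pics/crop1.png

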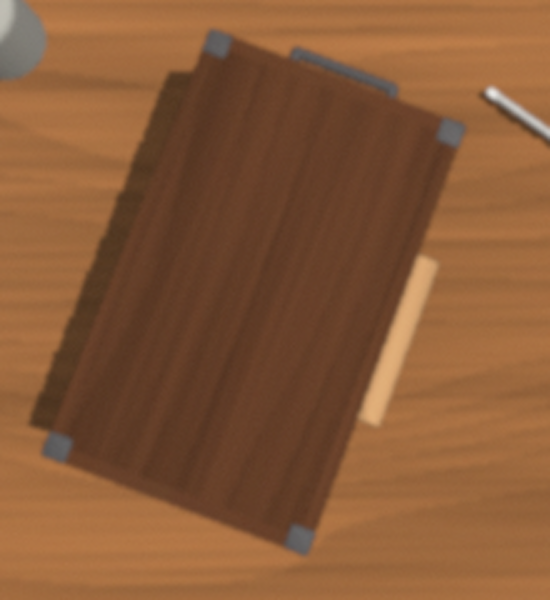

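```bash
cat >> h.py <<'E'
C0=np.array([542.8,52.6,0.]); YAW=np.deg2rad(68.5)
RC=Ro.from_euler('z',YAW).as_matrix()
def W(p): return C0+RC@np.array(p,float)
def tool(alpha,dyaw=0.,flip=False):
    # tool z: case +x dir turned dyaw about z, tipped down alpha; tool y horizontal; returns R matrix, upper normal
    a=YAW+dyaw; h=np.array([np.cos(a),np.sin(a),0]); z=np.cos(alpha)*h-np.sin(alpha)*np.array([0,0,1.])
    y=np.cross([0,0,1.],h)*(-1 if flip else 1); x=np.cross(y,z); u=np.cross(z,np.cross(h,[0,0,1.])); 
    u=np.sin(alpha)*h+np.cos(alpha)*np.array([0,0,1.])
    return np.c_[x,y,z],u
def rpy(R): return Ro.from_matrix(R).as_euler('xyz')
def lidpt(th,r,c=0,y=0): # point on lid underside plane, radius r from hinge, c below the plane
    return W([82.5-r*np.cos(th)-(-c)*np.sin(th)*-1, y, 88+r*np.sin(th)-c*np.cos(th)])
E
python3 - <<'E'
from h import *
im=cv2.imread("pics/scene0.png")
for p in ([-82.5,-135,133],[-82.5,135,133],[82.5,135,133],[82.5,-135,133],[-100.5,-55,98],[-100.5,55,98],[-82.5,-135,0]):
    q=proj("scene",W(p)); cv2.circle(im,tuple(int(round(v)) for v in q),2,(0,255,0),-1); print(p,W(p)[:2],q)
cv2.imwrite("pics/chk1.png",cv2.resize(im[120:320,190:450],None,fx=3,fy=3))
t=cv2.imread("pics/top0.png")
for px in ((375,197),(455,245),(430,235)): print("sd",ray("top",px,10))
for al in (0.,.2,.35,.5,.7,.9):
  for dy in (0,-.35,-.7,-1.0):
    for fl in (0,1):
      R,u=tool(al,dy,fl); r=[]
      for th in (-.1,.4,.9,1.5):
        q=solve_ik(lidpt(th,174)-11*u,rpy(R)); r.append(q)
      b=solve_ik(W([-140,0,70]),rpy(R))
      if all(x is not None for x in r): print(al,dy,fl,"ok",r[0],r[-1],b is not None)
      else: print(al,dy,fl,[x is not None for x in r],b is not None)
E
```

```text
[-82.5, -135, 133] [638.17  -73.637] [281.889 237.339]
[-82.5, 135, 133] [386.957  25.318] [246.936 161.768]
[82.5, 135, 133] [447.43  178.837] [314.323 146.513]
[82.5, -135, 133] [698.643  79.882] [358.897 217.036]
[-100.5, -55, 98] [557.14  -61.065] [263.496 226.996]
[-100.5, 55, 98] [454.794 -20.749] [249.956 195.963]
[-82.5, -135, 0] [638.17  -73.637] [285.959 282.282]
sd [ 679.844 -110.262   10.   ]
sd [ 591.703 -252.364   10.   ]
sd [ 610.145 -207.748   10.   ]
0.0 0 0 [True, True, True, False] True
0.0 0 1 [True, True, True, False] True
0.0 -0.35 0 [False, False, False, False] True
0.0 -0.35 1 [False, False, False, False] True
0.0 -0.7 0 [False, False, False, False] False
0.0 -0.7 1 [False, False, False, False] False
0.0 -1.0 0 [False, False, False, False] False
0.0 -1.0 1 [False, False, False, False] False
0.2 0 0 ok [-0.806  1.08  -0.273  1.337  1.098 -2.734] [-0.49   0.591 -0.48   1.013  1.341 -2.095] True
0.2 0 1 ok [-0.806  1.08  -0.273  1.337  1.098  0.408] [-0.49   0.591 -0.48   1.013  1.341  1.047] True
0.2 -0.35 0 [True, True, False, True] True
0.2 -0.35 1 [True, True
[... 2545 characters left out ...]
 -0.633  0.49   0.581 -0.974] True
0.9 -0.35 1 ok [-0.619  0.415 -0.825  0.247  0.666  1.706] [-0.237  0.091 -0.633  0.49   0.581  2.167] True
0.9 -0.7 0 ok [-0.564  0.327 -1.055 -0.181  0.573 -0.95 ] [-0.126 -0.022 -0.786  0.234  0.37  -0.512] True
0.9 -0.7 1 ok [-0.564  0.327 -1.055 -0.181  0.573  2.192] [-0.126 -0.022 -0.786  0.234  0.37   2.63 ] True
0.9 -1.0 0 ok [-0.448  0.304 -1.195 -0.494  0.382 -0.531] [ 0.016 -0.056 -0.836  0.128  0.111 -0.141] True
0.9 -1.0 1 ok [-0.448  0.304 -1.195 -0.494  0.382  2.611] [ 0.016 -0.056 -0.836  0.128  0.111  3.   ] True<sys>:0: UserWarning: Gimbal lock detected. Setting third angle to zero since it is not possible to uniquely determine all angles.
```

View pics/chk1.png

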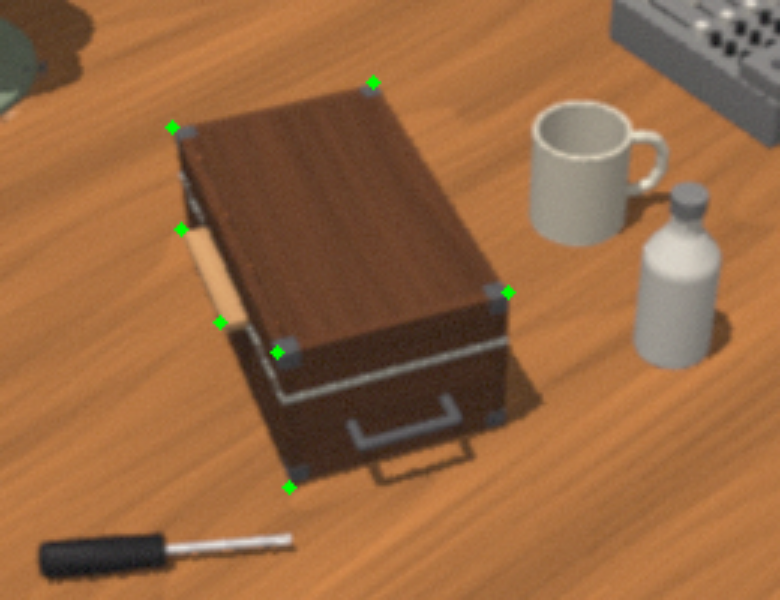

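The scene-camera check agrees with the case pose to about 2 px (3–4 mm). Next I go around to the front with the fingers shut.

```bash
sed -i 's/^C0=.*; YAW/C0=np.array([543.3,53.2,0.]); YAW/' h.py; python3 - <<'E'
from h import *
bot.grip(0.0,40)
q=np.array(bot.get_state()["qpos"]); q[0]=-0.9; bot.move_j(q)
R,u=tool(.35,0,True); o=rpy(R)
T=lambda p: W(p)-11*u
bot.move_ptp(T([-160,0,200]),o)
bot.movel(T([-140,0,79]),max_speed=120)
s=bot.get_state(); print(s["t"],s["qpos"],s["contact_force"],s["tcp_pos"]-T([-140,0,79]),s["opening"])
for n in("scene","top"): cv2.imwrite(f"pics/{n}1.png",imaging.capture(n))
a=cv2.imread("pics/scene1.png")[100:340,120:440]; cv2.imwrite("pics/s1c.png",cv2.resize(a,None,fx=2.4,fy=2.4))
E
```

```text
6.3583 [-0.873  0.949 -0.307  1.232  0.971  0.563] [-0.051 -0.768 -0.186] [ 0.214 -0.317  0.492] 0.002000405103654862
```

View pics/s1c.png

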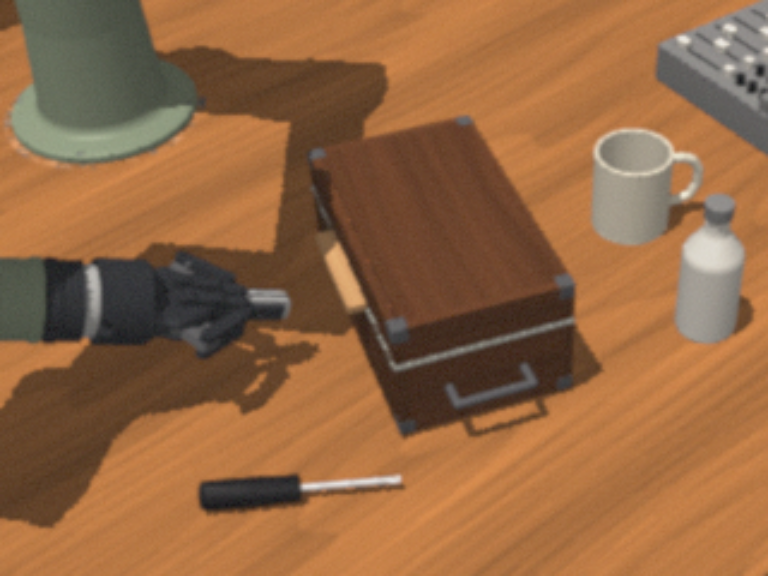

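View pics/top1.png

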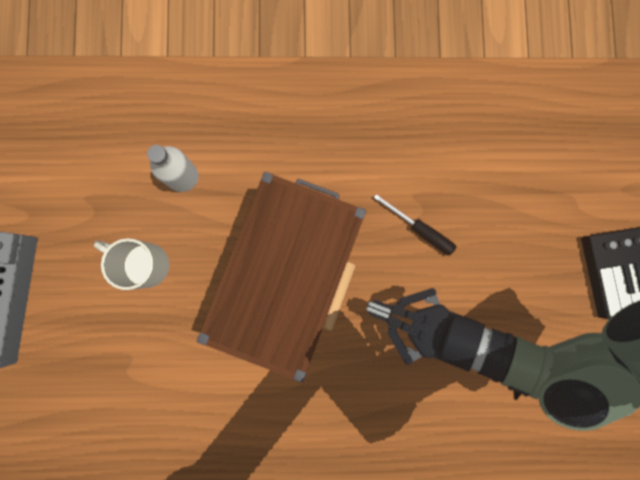

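The fingertips, at top-view (369,305), sit square in front of the lip and about 37 mm short of it, as planned. Next I slide them under with a force guard and lift a little.

```bash
python3 - <<'E'
from h import *
R,u=tool(.35,0,True)
hit=bot.movel(W([-91.5,0,79])-11*u,max_speed=40,threshold=4)
s=bot.get_state(); print("in",hit,s["t"],RC.T@s["contact_force"],RC.T@(s["tcp_pos"]+11*u-C0))
if not hit:
    for th in (.05,.2,.4):
        bot.movel(lidpt(th,174)-11*u,max_speed=50)
        s=bot.get_state(); print(th,s["t"],RC.T@s["contact_force"],RC.T@(s["tcp_pos"]+11*u-C0))
for n in("scene","top"): cv2.imwrite(f"pics/{n}2.png",imaging.capture(n))
a=cv2.imread("pics/scene2.png")[100:340,120:440]; cv2.imwrite("pics/s2c.png",cv2.resize(a,None,fx=2.4,fy=2.4))
E
```

```text
in False 7.8167 [-0.09  -0.039 -0.281] [-91.739  -0.15   78.982]
0.05 8.3167 [-1.27   0.019 -1.119] [-91.441  -0.111  96.866]
0.2 8.9917 [ 0.756  0.552 -2.153] [-87.944  -0.049 122.686]
0.4 9.8333 [-0.422  0.289 -0.829] [-77.747   0.028 155.734]
```

View pics/s2c.png

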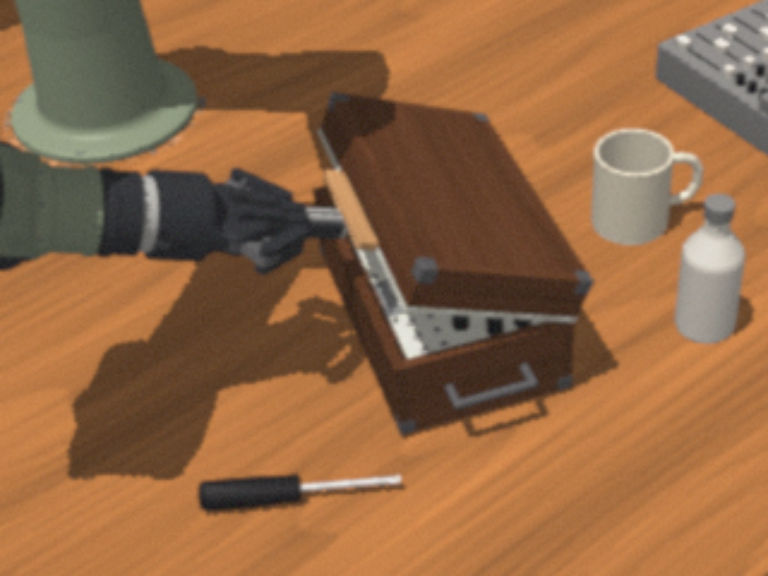

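The lid is rising with about 2 N on the finger, and the case has not moved. I carry on along the arc.

```bash
python3 - <<'E'
from h import *
R,u=tool(.35,0,True)
for th in (.6,.8,1.0,1.15,1.3,1.45,1.55):
    bot.movel(lidpt(th,174)-11*u,max_speed=60)
    s=bot.get_state(); print(th,s["t"],RC.T@s["contact_force"],RC.T@(s["tcp_pos"]+11*u-C0))
bot.dwell(.5)
for n in("scene","top"): cv2.imwrite(f"pics/{n}3.png",imaging.capture(n))
a=cv2.imread("pics/scene3.png")[60:340,120:480]; cv2.imwrite("pics/s3c.png",cv2.resize(a,None,fx=2.1,fy=2.1))
E
```

```text
0.6 10.6583 [-1.651  0.73  -1.263] [-61.041  -0.032 186.401]
0.8 11.3833 [-0.808  0.728 -1.234] [-38.58    0.094 212.959]
1.0 12.1083 [-0.398 -0.732 -1.27 ] [-11.461   0.097 234.436]
1.15 12.6917 [-0.447  0.343 -0.438] [ 11.366   0.108 246.737]
1.3 13.275 [ 0.31  -1.07   0.062] [ 35.848   0.096 255.546]
1.45 13.8583 [ 0.329 -0.15   0.289] [ 61.336   0.041 260.631]
1.55 14.3 [ 0.481 -0.086  0.203] [ 78.692   0.126 261.87 ]
```

View pics/s3c.png

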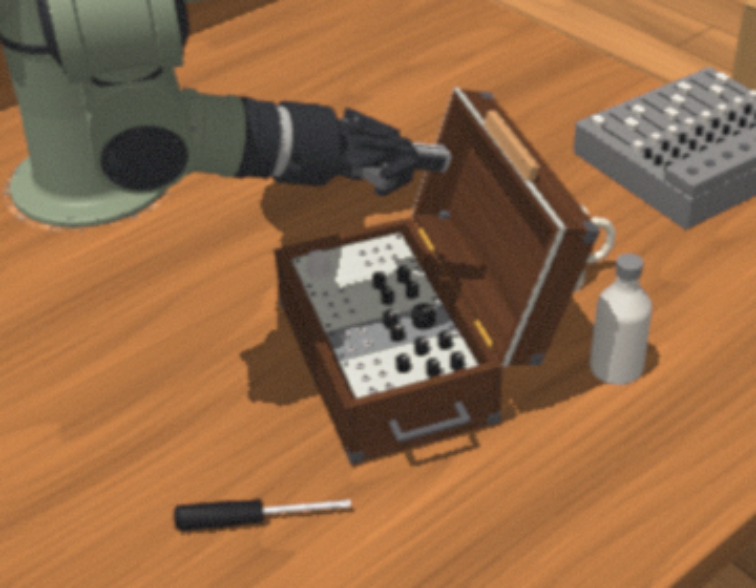

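View pics/top3.png

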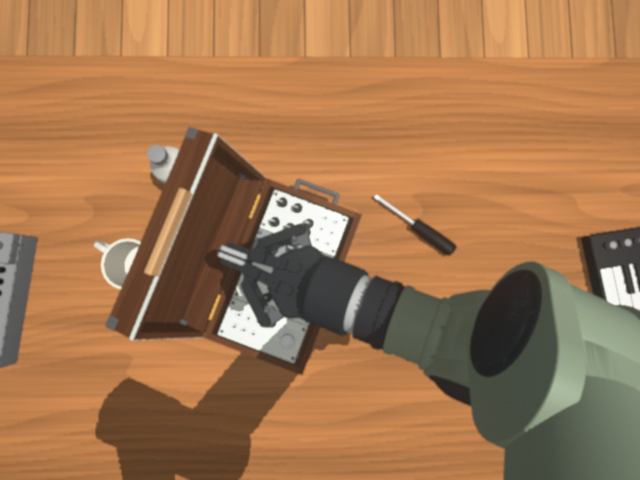

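The lid lies back open with a clear gap to the fingertips. I retreat forward and up, then measure the switch.

```bash
python3 - <<'E'
from h import *
R,u=tool(.35,0,True)
bot.movel(W([-150,0,262])-11*u,max_speed=200)
s=bot.get_state(); print(s["t"],s["qpos"])
for n in("scene","top"): cv2.imwrite(f"pics/{n}4.png",imaging.capture(n))
for n in ("scene","top"):
    q=proj(n,W([-42,94,96])); print(n,q); im=cv2.imread(f"pics/{n}4.png")
    x,y=int(q[0])-50,int(q[1])-40; c=cv2.resize(im[y:y+80,x:x+100],None,fx=6,fy=6,interpolation=cv2.INTER_CUBIC)
    cv2.drawMarker(c,(int((q[0]-x)*6),int((q[1]-y)*6)),(0,255,0),0,12); cv2.imwrite(f"pics/{n}4c.png",c); print(x,y)
E
```

```text
16.1917 [-0.888  0.671 -0.266  1.566  0.958  0.545]
scene [270.475 180.693]
220 140
top [286.598 340.873]
236 300
```

View pics/scene4c.png

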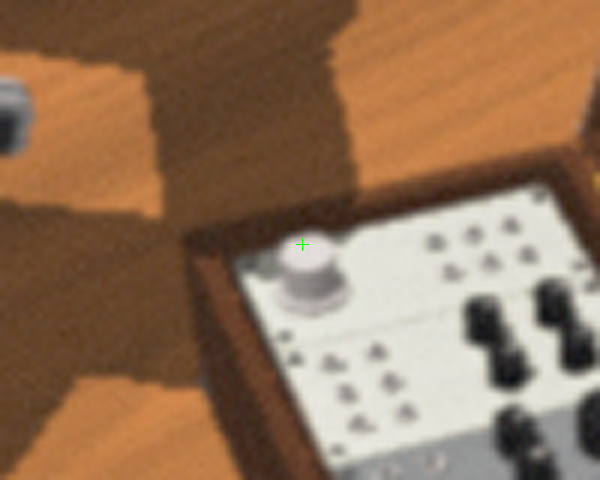

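View pics/top4c.png

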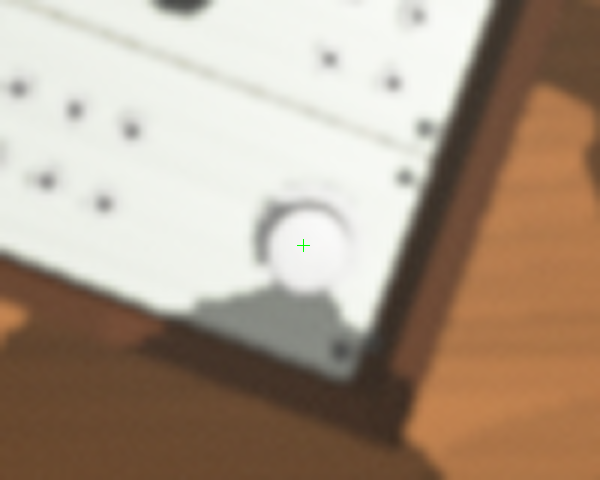

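View pics/top4.png

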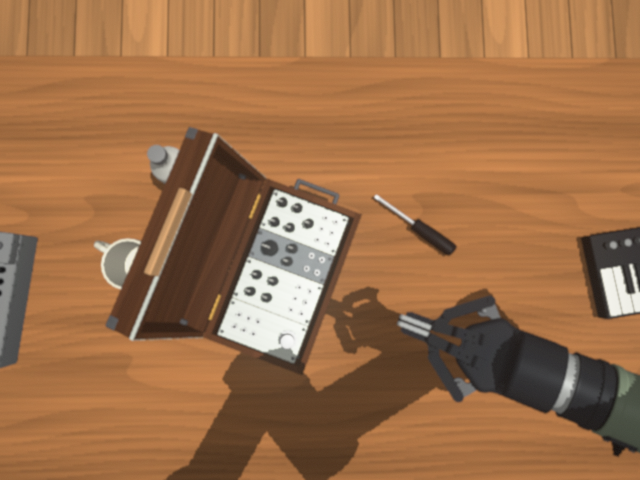

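The switch top is at top-view (287.5,341.7), 1 px from the prediction. In the scene view it agrees to within 1 px. Next I point the tool down and press with a force guard.

```bash
python3 - <<'E'
from h import *
a=ray("top",(287.4,341.6),96); b=ray("scene",(220+305/6,140+246/6),96); c=W([-42,94,96]); print(a,b,c)
p=(a+b+c)/3; p[2]=96; np.save("sw.npy",p); print(p)
best=None
for y in np.arange(-3.1,3.1,.1):
    q=solve_ik(p+[0,0,90],[np.pi,0,y])
    if q is not None:
        d=np.abs(q[5]-.545)
        if best is None or d<best[0]: best=(d,y,q)
print(best)
o=[np.pi,0,best[1]]
bot.move_ptp(p+[0,0,110],o)
bot.movel(p+[0,0,8],max_speed=100)
s=bot.get_state(); print(s["t"],s["tcp_pos"]-p,s["contact_force"])
for n in("scene","top"): cv2.imwrite(f"pics/{n}5.png",imaging.capture(n))
a=cv2.imread("pics/scene5.png")[60:340,120:480]; cv2.imwrite("pics/s5c.png",cv2.resize(a,None,fx=2.1,fy=2.1))
E
```

```text
[439.325  47.347  96.   ] [441.923  48.471  96.   ] [440.448  48.574  96.   ]
[440.565  48.13   96.   ]
(np.float64(0.03856501445957983), np.float64(2.500000000000005), array([-0.058,  0.17 , -0.527,  0.875,  0.   ,  0.584]))
18.4167 [ 0.468 -0.169  8.374] [-0.119  0.443 -0.155]
```

View pics/s5c.png

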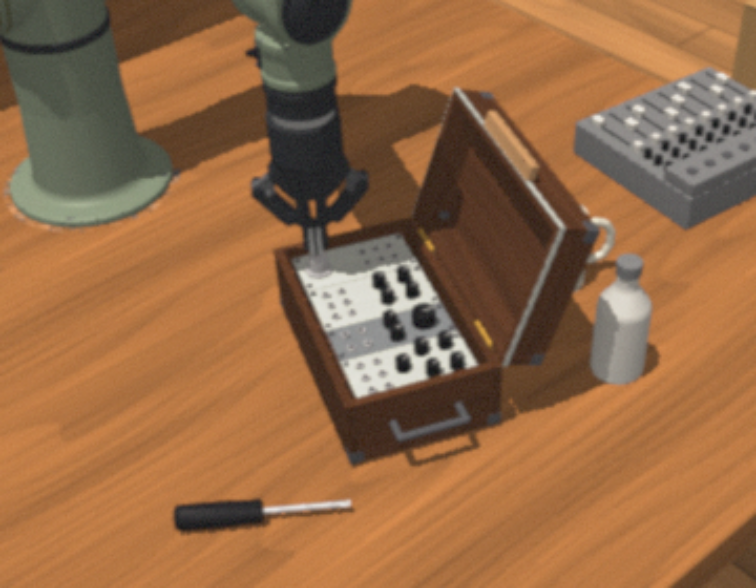

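The shut fingertips stand right over the switch, so I press now.

```bash
python3 - <<'E'
from h import *
p=np.load("sw.npy")
t=bot.movel(p+[0,0,-1],max_speed=15,threshold=2.5)
s=bot.get_state(); print("touch",t,s["t"],s["tcp_pos"][2],s["contact_force"])
t=bot.movel(p+[0,0,-12],max_speed=12,threshold=14)
s=bot.get_state(); print("stop",t,s["t"],s["tcp_pos"][2],s["contact_force"])
bot.dwell(.3); s=bot.get_state(); print("hold",s["tcp_pos"][2],s["contact_force"])
E
```

```text
touch True 19.0833 95.25431880980634 [0.808 0.376 1.324]
stop True 19.6583 89.96420873978137 [-0.913 -0.622  7.377]
hold 89.97231839354444 [-0.85   0.282  7.131]
```

```bash
python3 - <<'E'
from h import *
p=np.load("sw.npy")
t=bot.movel(p+[0,0,-9],max_speed=10,threshold=12)
bot.dwell(.2); s=bot.get_state(); print("stop",t,s["t"],s["tcp_pos"][2],s["contact_force"])
bot.movel(p+[0,0,110],max_speed=120)
q=np.array(bot.get_state()["qpos"]); q[0]=-0.9; bot.move_j(q)
s=bot.get_state(); print(s["t"],s["contact_force"],s["tcp_pos"])
for n in("scene","top"): cv2.imwrite(f"pics/{n}6.png",imaging.capture(n))
a=cv2.imread("pics/scene6.png")[60:340,120:480]; cv2.imwrite("pics/s6c.png",cv2.resize(a,None,fx=2.1,fy=2.1))
f=lambda n,x,y:cv2.resize(np.hstack([cv2.imread(f"pics/{n}{k}.png")[y:y+60,x:x+60] for k in (4,6)]),None,fx=6,fy=6,interpolation=cv2.INTER_CUBIC)
cv2.imwrite("pics/cmp.png",f("scene",240,150))
E
```

```text
stop True 20.3667 89.95885211282396 [-0.369  0.304  6.603]
22.8417 [-0.319  0.674 -0.043] [ 329.262 -295.414  205.072]
```

View pics/cmp.png

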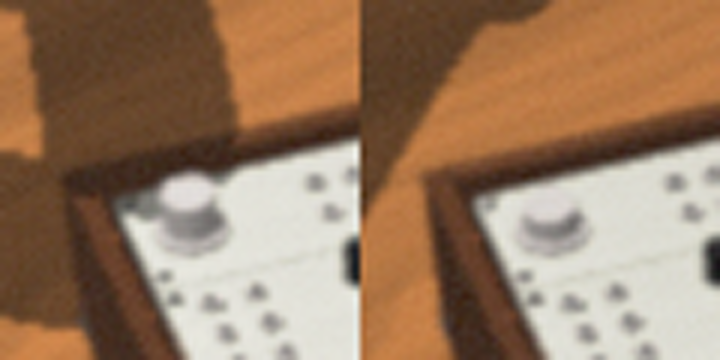

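View pics/s6c.png

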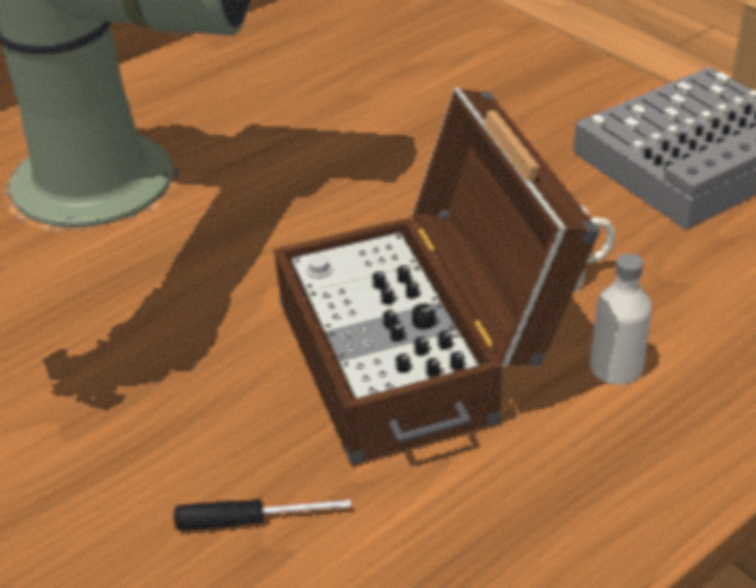

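View pics/top6.png

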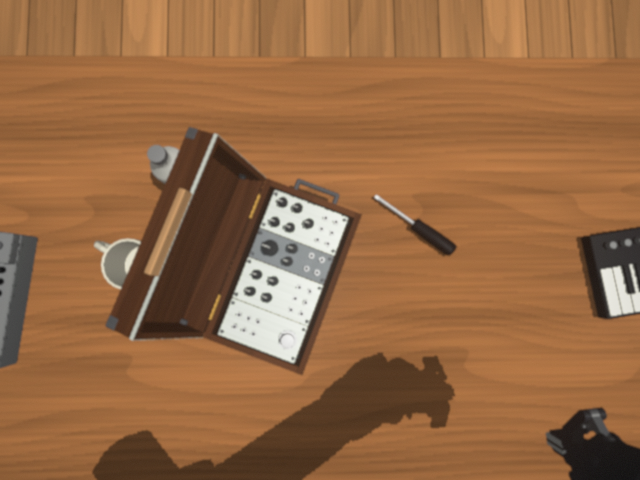

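Two presses stopped hard at the same height (89.97 and 89.96 mm), which matches the 90 mm fully-in height. The switch is visibly lower and the lid, case and bystanders are in place, so I hand in.

```bash
python3 -c "
from bench import bot
bot.sign_off(); print(bot.get_state()['t'])"
```

```text
the job is handed in; nothing more can be done
the job is handed in; nothing more can be done
```

The case is open and switched on, and I handed the job in at about 23 s of the 48 s allowed. Sign-off gives no verdict.

- **Lid:** I slid the shut fingertips under the lip and swung the lid up with about 1–2 N until it fell back onto its stops. The last pictures show it staying open with the arm away.
- **Switch:** With the hand off the lid, I pressed the switch from above. It stopped hard twice at 89.96–89.97 mm against the stated 90 mm when fully in, with 6.6–7.4 N read at the stop. In the pictures the cap is clearly lower than before.
- **Surroundings:** By eye in the last pictures, the case and screwdriver are where they were, and so are the mug and glue bottle as far as the open lid lets them be seen. The robot touches nothing.
- **Disagreement:** The two cameras differed by 2–4 mm on the case and switch position, about what their calibration allows, so I used a compromise between them. No check failed.

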